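# Feel out the pocket end of a packing block and slide it home on the dressing track

### The job

Clear the rusty bolster off the dressing track, leaving all of it lying on the slab on the open side of the track, away from the fence. Then slide the oak packing block, without lifting it off the slab, along the fence until it is snug beside the fence and fully home against the end stop; only the end with the hidden pocket fits over the stop's tongue, so feel which end it is by sliding one up: if it stops about 14 mm short, draw it back, turn it end for end and slide it home. Leave everything else where it is.

Things in the scene. Friction and masses are not known exactly. Their poses are not given: they have to be found in the camera images.
- track: Dark steel L-shaped track fixed to the slab. Origin: at slab level, in the stop's face, on the centre line. z up; y points along the track into the stop: the track is the 250 mm long strip from y = -250 mm to the stop's face at y = 0. The stop is 42 mm high, 25 mm thick, from x = -67 to +43 mm. The -x side, towards the robot, is open.
- track_fence (a point): Middle of the fence's top edge line on the face towards the strip: the fence is a bar 18 mm thick and 16 mm high, 250 mm long, on the +x side of the track, its face at x = +25 mm of the track's frame.
- track_tongue (a point): Tip of the steel tongue at the foot of the stop, on the centre line: 12 mm wide, at heights 5 to 13 mm, sticking out 14 mm from the stop's face.
- block: Plain oak packing block, 150 mm long (x axis), 50 mm wide, 50 mm high, 0.35 to 0.6 kg. Origin: centre of its underside. Home, its centre is at y = -75 mm of the track's frame, and at x = 0 if it touches the fence; its x axis lies along the track's y, either way round. With the solid end forward it stops at the tongue, at y = -89 mm.
- block_top (a point): Centre of the block's top. In the underside of ONE end (+x or -x: it differs every time and no pose tells which) is a blind pocket 16 mm deep, 22 mm wide, 20 mm high, open to that end and below, which fits over the tongue; the other end is solid. From above both ends look the same.
- bolster: Rusty steel bolster (wide chisel) lying flat across the track, 0.45 kg, 167 mm long along its x axis. Origin: on its underside, mid-length; centre of mass at x = +6 mm. The shank is a square bar 18 mm wide and 18 mm high from x = -67 to +43 mm; the blade at the +x end is 52 mm wide and 11 mm high, from x = 40 to 84 mm; the mushroomed head at the -x end is 28 mm across, from x = -83 to -67 mm.
- bolster_head (a point): The end of the bolster's head, 9 mm above its underside.
- bolster_blade (a point): The middle of the bolster's cutting edge, 5 mm above its underside.
- corbel: Bystander: weathered sandstone fragment, 85 x 60 mm (x, y), 57 mm high. Origin: centre of its underside.
- bob: Bystander: brass plumb bob standing upside down on its flat cap, 44 mm across, 86 mm high. Origin: centre of its underside.
- hammer: Bystander: bush hammer lying on the slab. Handle 24 mm thick along its x axis from x = -130 mm to the iron head, which is 45 mm (x) by 110 mm (y) by 45 mm high, centred at x = +120 mm. Origin: at slab level.
- straightedge: Bystander: boxwood straightedge lying flat, 300 mm long (its y axis), 30 mm wide, 8 mm thick. Origin: centre of its underside.
- mallet: Bystander: round mallet standing on its head with the handle up, 92 mm across, 205 mm high. Origin: centre of its underside.
- square: Bystander: try square lying flat: wooden stock 20 x 110 mm (x, y) about the origin, 12 mm high, and a thin blade from x = 10 to 160 mm at y = 25 to 55 mm.

How it is judged:
By the outcome, as a careful person would: the job done as asked, in the order asked, and still so for the second after the job is handed in, with the robot touching nothing.
It also fails if it takes over 72 s, if anything falls off the work surface, if the arm or the gripper's body presses on something with over 40 N, if the wrist force passes 120 N, or if a joint passes its speed limit or range.

### The arm

A 6-joint arm with a two-finger parallel gripper is mounted at the origin on the work surface. World frame = base frame: x ahead of the robot, y to its left, z up, the work surface at z = 0. Lengths are in m, angles in degrees, forces in N, time in s.
With the tool pointing down it reaches from about 0.25 to 0.725 m from the base axis. Payload 9.7 kg.
Tool frame: the origin (TCP) lies between the finger pads; the fingertips stand 19 mm ahead of it and the grasp point (between the pads) is the TCP; x points along the fingers, y is the direction in which the jaws open and shut, and the axes are right-handed (so a half turn about x gives the same grasp; the last joint's range is limited). The gripper opens to 85 mm and grips with 20 to 120 N. Pads are 22 mm wide; open, the fingers measure 114 mm over their backs; the gripper's body (76 mm by 85 mm) begins 54 mm behind the grasp point. The pads swing forward as they close: fully open they stand 13 mm farther back than shut.
Start: joints at [0, 4.979, 10.078, 95.1, 0, 90], TCP at [0.55, -0, 0.25] pointing down, gripper open.
Joint ranges: [-179.16, 179.16], [-48.56, 103.87], [-65.8, 70.77], [-126.05, 130.52], [-82.76, 87.17], [-180, 180]. Speed limits (degrees/s): [127.2, 127.2, 147.25, 180, 180, 180].

### API

Orientations are given as [roll, pitch, yaw] about the fixed x, y, z axes, in that order (R = Rz(yaw) Ry(pitch) Rx(roll)).
In Python, from workcell import bot gives the robot as it stands. The module is installed in compiled form; this text tells all that it offers.
- The arm moves only by the shell command python3 -m handwheel 'ROWS' [FORCE]. ROWS is JSON, a list of rows, each a list of 7 numbers: the turn, a rotation vector about the tool's x, y, z in degrees, then the shift along the tool's x, y, z in m, then the closure, from -1 (fully open) to 1 (shut), so that 0 is half open. In form: [[ax, ay, az, dx, dy, dz, fingers], ...]. A call has 1 to 20 rows; each row is the pose to reach, as a shift and turn from the pose commanded when the call began, along the tool's axes at that moment; what a row does not reach only later rows make up. A row lasts 1/8 s, in which the tool goes at most 62.5 mm and 10.7 degrees, less where a joint would pass 70% of its speed; a pose out of reach is approached as far as the arm can. A call with a gripper value outside its range is refused whole. The fingers move at their own pace and stop on an object; FORCE is the grip in N (left out, the last holds). Time passes only in rows, so rows that repeat a pose let the fingers close. It gives the time, the measured TCP pose, the force and the opening at its end, in the units of the state.
- bot.get_obs(): the state, without advancing time (a new reading comes with each control period).
- bot.camera(name): name is "scene" or "side" or "wrist"; returns a dict with "frame" (400x640x3 uint8, red, green, blue), "fx", "fy", "cx", "cy" (pixels), "R" (3x3) and "t" (3): a world point X has camera coordinates R X + t; the wrist camera has in their place "tool_from_camera" (4x4, takes a point from camera to tool coordinates, whose origin is the TCP and whose axes are the tool frame's). Camera axes: x right, y down, z forward; pixel columns grow to the right and rows downward; lengths in m; the calibration is good to about 2 mm. A picture is of the moment at which its call begins: read the wrist's pose just before it. There is no depth.
- bot.job_done(): hands the job in, once; it reports no verdict.
Trained networks look in a picture, given as the dict that the camera call returned (one of the last four; its "shot" number tells which), for a name from the list of things; names that differ only in an ending like _2 or _b are one class to them, and where a whole thing is asked for, a point or a joint stands for the part that bears it (a point fixed in the world has none). Each returns a list of dicts, best first, with "conf" (0 to 1); they miss things now and then, are a little off and sometimes report something else, mostly with a low value. They report only what shows in the picture. A call takes as long as a camera call.
- bot.look_for(name, picture): "bbox" ([left, top, width, height] as shares, 0 to 1, of the picture: columns of its width, rows of its height, round what is visible of it).
- bot.tip_of(name, picture): "centre" ([column, row] as shares, 0 to 1, of the picture: columns of its width, rows of its height: a listed point, or the origin of a listed thing).
The state is a dict: "time": time; "q": joint angles; "qd": joint speeds; "joint_efforts": joint torques, N m; "ee_pos": TCP position; "tcp_rot": TCP orientation; "wrist_force": force on the tool from outside, world axes, zero at the start; "torque": the same for the moment, N m; "opening": finger opening in m.
Only numpy, scipy, OpenCV 4.12 (cv2) and the standard library are available. Lean on these libraries where they do the work, as an engineer would, in place of code of your own. Each camera call takes 0.05 s, during which the arm holds its last target.

## Working session

There is one attempt and no reset: what is moved stays moved. The work goes in short steps, Python scripts to look and compute and a shell command to move; the robot and the scene stay as the last step left them, time stands still between calls to the robot, and variables do not carry over. Pictures are saved under pics/ and viewed, and the job is handed in when it is done.

```bash
mkdir -p pics; cat > h.py <<'E'
import numpy as np, cv2
from scipy.spatial.transform import Rotation as Ro
from workcell import bot
def save(p,n): cv2.imwrite('pics/'+n, p['frame'][:,:,::-1])
def campose(p,o=None):
    if 'R' in p: R=np.array(p['R']);t=np.array(p['t']);return R.T,-R.T@t
    T=np.array(p['tool_from_camera']);Rt=Ro.from_euler('xyz',o['tcp_rot'],degrees=True).as_matrix()
    return Rt@T[:3,:3],Rt@T[:3,3]+np.array(o['ee_pos'])
def px2w(p,u,v,z,o=None):
    R,c=campose(p,o);d=R@np.array([(u-p['cx'])/p['fx'],(v-p['cy'])/p['fy'],1]);return c+d*(z-c[2])/d[2]
def w2px(p,X,o=None):
    R,c=campose(p,o);q=R.T@(np.array(X)-c);return np.array([p['fx']*q[0]/q[2]+p['cx'],p['fy']*q[1]/q[2]+p['cy']])
def tip(n,p,z,o=None):
    for r in bot.tip_of(n,p)[:2]:
        u,v=r['centre'][0]*640,r['centre'][1]*400
        print(n,round(r['conf'],2),(round(u,1),round(v,1)),px2w(p,u,v,z,o).round(4))
E
python3 - <<'E'
from h import *
o=bot.get_obs();print({k:np.round(v,3).tolist() for k,v in o.items()})
for n in ['scene','side','wrist']:
    o=bot.get_obs();p=bot.camera(n);save(p,n+'0.png');print(n,campose(p,o)[1].round(3))
    for nm,z in [('track',0),('track_fence',.016),('track_tongue',.009),('block',0),('block_top',.05),('bolster',0),('bolster_head',.009),('bolster_blade',.005),('corbel',0),('bob',0),('hammer',0),('straightedge',0),('mallet',0),('square',0)]:
        tip(nm,p,z,o)
E
```

```text
{'time': 0.0, 'q': [0.0, 5.011, 10.035, 95.101, 0.0, 90.001], 'qd': [-0.002, 0.022, -0.012, 0.05, -0.077, 0.027], 'joint_efforts': [0.001, -52.039, 46.48, 0.016, 0.0, -0.0], 'ee_pos': [0.55, 0.0, 0.25], 'tcp_rot': [-90.011, 89.923, 179.988], 'wrist_force': [-0.337, -0.639, 0.386], 'torque': [0.004, 0.007, -0.047], 'opening': 0.086}
scene [1.355 0.373 0.682]
track 0.59 (410.6, 239.9) [0.583  0.2698 0.    ]
track_fence 0.69 (367.6, 223.7) [0.5873 0.1467 0.016 ]
track_tongue 0.75 (405.1, 239.2) [0.5968 0.2571 0.009 ]
block 0.6 (254.1, 184.5) [ 0.5406 -0.2628  0.    ]
block 0.56 (186.7, 176.8) [ 0.5994 -0.493   0.    ]
block_top 0.96 (254.3, 171.8) [ 0.5395 -0.2562  0.05  ]
block_top 0.3 (497.4, 250.9) [0.5876 0.4784 0.05  ]
bolster 0.75 (392.1, 214.3) [0.4973 0.1919 0.    ]
bolster_head 0.83 (404.2, 198.8) [0.4187 0.2055 0.009 ]
bolster_blade 0.76 (381.5, 230.1) [0.5841 0.1871 0.005 ]
corbel 0.79 (338.6, 185.8) [ 0.4283 -0.0099  0.    ]
corbel 0.74 (392.0, 215.5) [0.5027 0.1931 0.    ]
bob 0.64 (275.7, 236.7) [ 0.7284 -0.0668  0.    ]
hammer 0.67 (205.9, 218.9) [ 0.7493 -0.2884  0.    ]
[... 1049 characters left out ...]
  ]
straightedge 0.82 (240.2, 220.8) [0.7967 0.1076 0.    ]
square 0.64 (232.3, 390.1) [0.5326 0.4864 0.    ]
wrist [0.55  0.07  0.373]
track_fence 0.57 (362.8, 55.1) [0.5955 0.1428 0.016 ]
block 0.59 (307.9, 339.2) [ 0.5258 -0.2664  0.    ]
bolster 0.84 (278.1, 10.0) [0.498 0.193 0.   ]
bolster_head 0.19 (360.6, 51.7) [0.5936 0.1478 0.009 ]
bolster_blade 0.91 (348.5, 15.7) [0.5789 0.1857 0.005 ]
corbel 0.63 (222.7, 188.0) [ 0.4135 -0.0173  0.    ]
bob 0.64 (436.8, 230.0) [ 0.7116 -0.0784  0.    ]
bob 0.31 (349.0, 22.8) [0.5801 0.1801 0.    ]
straightedge 0.89 (519.1, 96.9) [0.794  0.0991 0.    ]
square 0.69 (362.9, 50.5) [0.5974 0.151  0.    ]
square 0.3 (519.2, 98.9) [0.7946 0.0968 0.    ]
```

View pics/scene0.png

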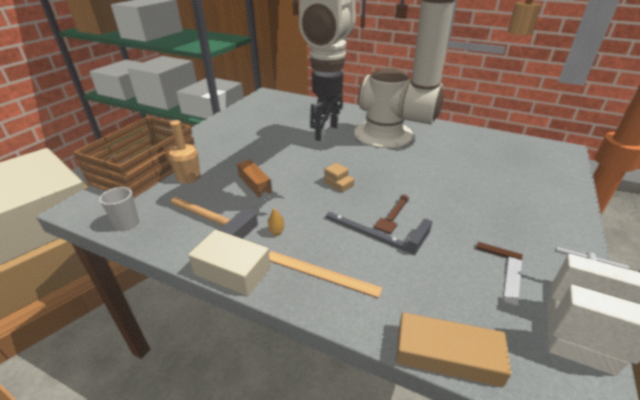

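View pics/side0.png

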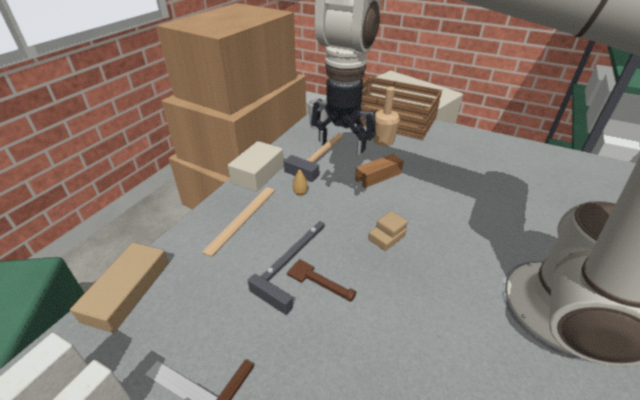

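View pics/wrist0.png

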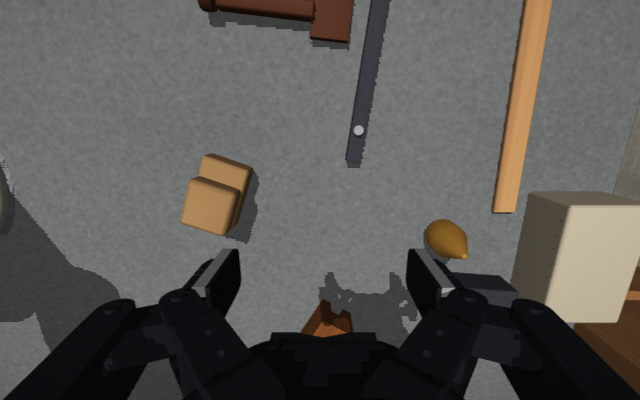

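The track runs roughly along world +y, with the stop near (0.585, 0.27). The bolster lies across it, from about (0.415, 0.205) to (0.58, 0.185). The block is at about (0.54, -0.26). Next I'll get closer views of the track.

```bash
python3 - <<'E'
from h import *
o=bot.get_obs();print(Ro.from_euler('xyz',o['tcp_rot'],degrees=True).as_matrix().round(3))
p=bot.camera('wrist');print(campose(p,o)[0].round(3),p['fx'],p['fy'],p['cx'],p['cy'])
E
python3 -m handwheel '[[0,0,0,-0.05,0,0,-1]]'
```

```text
[[ 0.  1.  0.]
 [ 0.  0. -1.]
 [-1.  0. -0.]]
[[ 1.     0.    -0.   ]
 [ 0.    -0.961 -0.278]
 [-0.     0.278 -0.961]] 280.86841812476894 280.86841812476894 322.9559280944374 202.60360688206242
time: 2.42
ee_pos: [0.5486, 0.0, 0.2968]
tcp_rot: [-90.1, 89.5, 179.9]
wrist_force: [0.8, -0.0, 0.8]
opening: 0.0856
```

```bash
python3 -m handwheel '[[0,0,0,0,0,-0.06,-1],[0,0,0,0,0,-0.12,-1],[0,0,0,0,0,-0.18,-1],[0,0,0,0,0,-0.18,-1],[0,0,0,0,0,-0.18,-1]]'
python3 - <<'E'
from h import *
o=bot.get_obs();p=bot.camera('wrist');save(p,'w1.png');print(o['ee_pos'],o['tcp_rot'])
for nm,z in [('track',0),('track_fence',.016),('track_tongue',.009),('bolster',0),('bolster_head',.009),('bolster_blade',.005)]: tip(nm,p,z,o)
np.savez('w1.npz',pos=o['ee_pos'],rot=o['tcp_rot'],T=p['tool_from_camera'])
E
```

```text
time: 3.05
ee_pos: [0.5499, 0.18, 0.3002]
tcp_rot: [-38.4, 90.0, -128.4]
wrist_force: [0.4, 0.1, -0.3]
opening: 0.0854
[0.54991789 0.1800454  0.30015319] [ -38.4393603    89.97313814 -128.39469731]
track 0.71 (348.3, 105.4) [0.5856 0.2716 0.    ]
track_fence 0.58 (353.0, 193.5) [0.5946 0.1464 0.016 ]
track_fence 0.57 (350.7, 116.7) [0.588 0.256 0.016]
track_tongue 0.62 (349.7, 114.0) [0.5871 0.2597 0.009 ]
bolster 0.73 (290.6, 161.8) [0.5011 0.1913 0.    ]
bolster 0.46 (349.3, 105.3) [0.5871 0.2718 0.    ]
bolster_head 0.82 (233.1, 155.3) [0.4183 0.2019 0.009 ]
bolster_blade 0.72 (343.1, 168.2) [0.5798 0.1826 0.005 ]
```

View pics/w1.png

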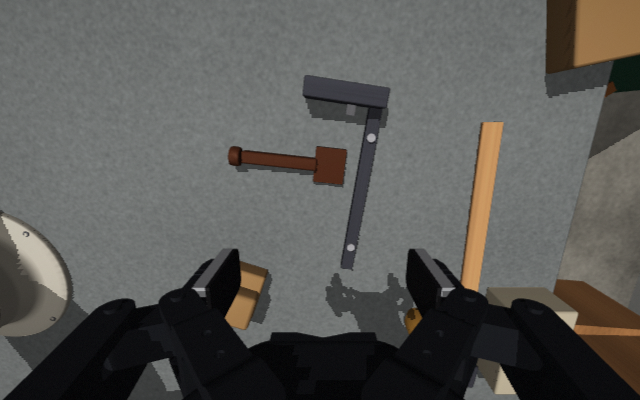

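```bash
python3 - <<'E'
import cv2
i=cv2.imread('pics/w1.png')
cv2.imwrite('pics/w1z.png',cv2.resize(i[65:275,220:400],None,fx=4,fy=2.85*1,interpolation=cv2.INTER_CUBIC) if 0 else cv2.resize(i[70:180,220:400],None,fx=4.4,fy=4.4,interpolation=cv2.INTER_CUBIC))
cv2.imwrite('pics/w1y.png',cv2.resize(i[150:280,300:420],None,fx=4.4,fy=4.4,interpolation=cv2.INTER_CUBIC))
E
```

```text
(no output)
```

View pics/w1z.png

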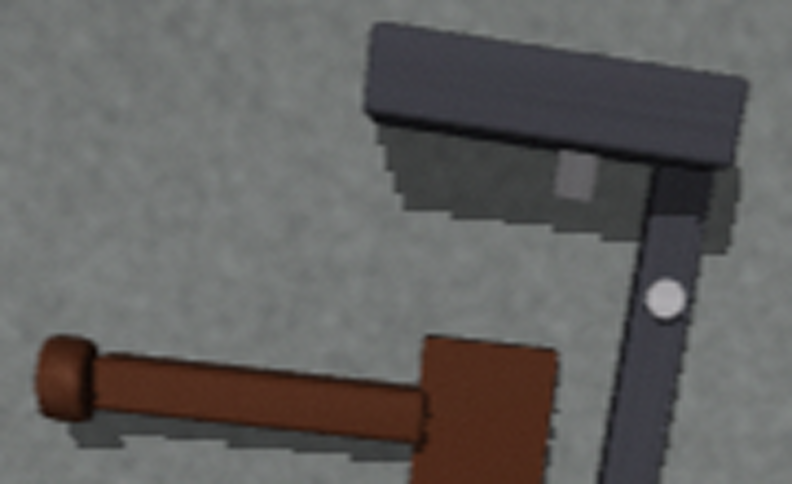

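View pics/w1y.png

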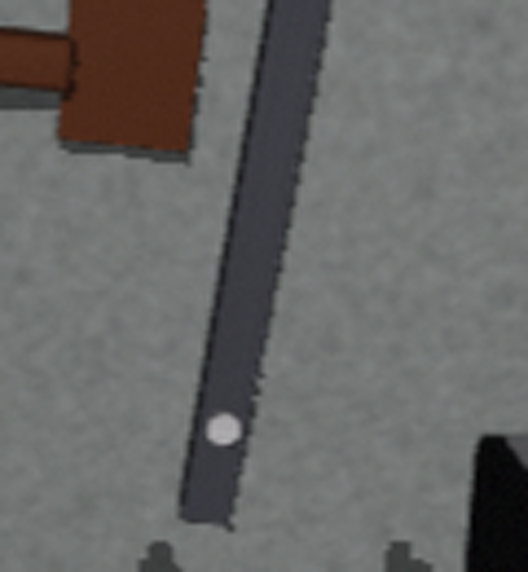

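```bash
cat > fit.py <<'E'
from h import *
from scipy.optimize import least_squares
d=np.load('w1.npz');P=dict(fx=280.868,fy=280.868,cx=322.956,cy=202.604,tool_from_camera=d['T'])
O=dict(ee_pos=d['pos'],tcp_rot=d['rot'])
Z=lambda x,y:(x/4.4+219.6,y/4.4+69.6)
Y=lambda x,y:(x/4.4+299.6,y/4.4+149.6)
pts=[((-.067,.025,.042),Z(374,24)),((.043,.025,.042),Z(748,80)),((.043,0,.042),Z(730,160)),((-.067,0,.042),Z(367,106)),((0,-.014,.013),Z(575,199)),((.025,-.25,.016),Y(187,519)),((.043,-.25,.016),Y(234,526)),]
def tr(q,X):
    c,s=np.cos(q[2]),np.sin(q[2]);return np.array([q[0]+c*X[0]-s*X[1],q[1]+s*X[0]+c*X[1],X[2]])
f=lambda q:np.concatenate([w2px(P,tr(q,X),O)-u for X,u in pts])
r=least_squares(f,[.58,.27,-.1],loss='soft_l1');print(r.x[:2],np.degrees(r.x[2]));print(r.fun.reshape(-1,2).round(1))
print('fence mid',tr(r.x,(.025,-.125,.016)),'home',tr(r.x,(0,-.075,0)),'end entrance',tr(r.x,(0,-.25,0)),'strip edge open',tr(r.x,(-.025,0,0)),tr(r.x,(-.025,-.25,0)))
for n,uv in dict(head=Z(38,375),headtop=Z(60,338),headbot=Z(60,420)).items(): print(n,px2w(P,*uv,.009,O).round(4))
for n,uv in dict(bl_tl=Z(425,337),bl_tr=Z(557,350),bl_br=Y(190,150),bl_bl=Y(60,142)).items(): print(n,px2w(P,*uv,.011,O).round(4))
E
python3 fit.py
```

```text
[0.5890687  0.27301576] -7.677009088063557
[[-0.6 -1.4]
 [ 1.2 -1.3]
 [ 1.4  1.3]
 [-1.3  1.2]
 [-0.3 -0.5]
 [-0.2  0.7]
 [ 0.1  0.4]]
fence mid [0.59714606 0.14579644 0.016     ] home [0.57904956 0.19868799 0.        ] end entrance [0.55567157 0.02525654 0.        ] strip edge open [0.56429278 0.27635547 0.        ] [0.53089565 0.02859625 0.        ]
head [0.4113 0.2026 0.009 ]
headtop [0.4197 0.2147 0.009 ]
headbot [0.4173 0.1877 0.009 ]
bl_tl [0.5399 0.2154 0.011 ]
bl_tr [0.5832 0.2112 0.011 ]
bl_br [0.5793 0.1602 0.011 ]
bl_bl [0.5352 0.1629 0.011 ]
```

```bash
python3 - <<'E'
from h import *
o=bot.get_obs();print(o['q'],o['ee_pos'])
E
```

```text
[ 1.80421065e+01  1.05614587e+01  2.19436487e+01  1.01367665e+02
 -2.95240084e-03  1.08116204e+02] [0.55013146 0.17918121 0.30045959]
```

```bash
python3 -m handwheel '[[-85,0,0,0.20,-0.0465,-0.0135,-1],[-85,0,0,0.20,-0.0465,-0.0135,-1],[-85,0,0,0.20,-0.0465,-0.0135,-1],[-85,0,0,0.20,-0.0465,-0.0135,-1],[-85,0,0,0.20,-0.0465,-0.0135,-1],[-85,0,0,0.20,-0.0465,-0.0135,-1],[-85,0,0,0.20,-0.0465,-0.0135,-1],[-85,0,0,0.20,-0.0465,-0.0135,-1],[-85,0,0,0.20,-0.0465,-0.0135,-1],[-85,0,0,0.20,-0.0465,-0.0135,-1]]' 40
python3 - <<'E'
from h import *
o=bot.get_obs();p=bot.camera('wrist');save(p,'w2.png');print(o['ee_pos'],o['tcp_rot'],o['q'])
print(Ro.from_euler('xyz',o['tcp_rot'],degrees=True).as_matrix().round(3))
i=p['frame'][:,:,::-1].copy()
for X in [(.5035,.1935,.018),(.581,.186,.005),(.4125,.202,.009)]:
    u=w2px(p,X,o);print(u);cv2.circle(i,tuple(int(a) for a in u),4,(0,255,0),1)
cv2.imwrite('pics/w2.png',i)
E
```

```text
time: 4.65
ee_pos: [0.5035, 0.1933, 0.1003]
tcp_rot: [43.9, 90.0, 38.6]
wrist_force: [-0.2, -0.1, 0.3]
opening: 0.0854
[0.50353777 0.19331326 0.10033478] [43.87083072 89.99524333 38.63748512] [ 2.10015915e+01  3.25492397e+00 -8.32628644e+00  7.84142565e+01
  1.44111457e-03  2.62349371e+01]
[[ 0.     0.091  0.996]
 [ 0.     0.996 -0.091]
 [-1.     0.     0.   ]]
[324.19977137 216.80162576]
[323.54871092 294.78951827]
[324.57648375  90.77699877]
```

View pics/w2.png

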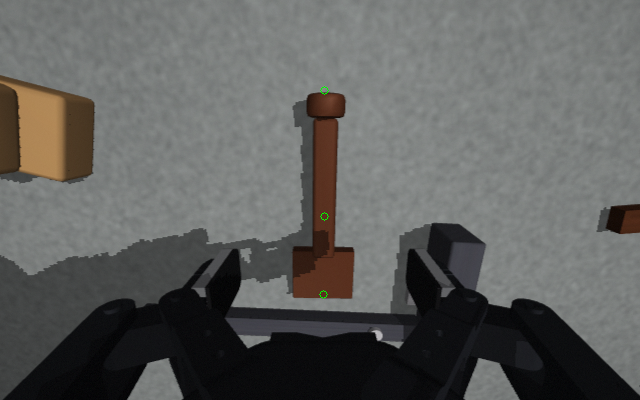

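```bash
python3 -m handwheel '[[0,0,0,0.05,0,0,-1],[0,0,0,0.076,0,0,-1],[0,0,0,0.076,0,0,-1],[0,0,0,0.076,0,0,1],[0,0,0,0.076,0,0,1],[0,0,0,0.076,0,0,1],[0,0,0,0.076,0,0,1],[0,0,0,0.076,0,0,1],[0,0,0,0.076,0,0,1],[0,0,0,0.076,0,0,1]]' 50
```

```text
time: 5.95
ee_pos: [0.504, 0.1938, 0.0252]
tcp_rot: [32.2, 89.9, 27.2]
wrist_force: [-1.3, 0.1, 5.5]
opening: 0.0166
```

```bash
python3 -m handwheel '[[0,0,0,-0.03,0,0,1],[0,0,0,-0.04,0,0,1],[0,0,0,-0.04,0,-0.04,1],[0,0,0,-0.04,0,-0.075,1],[0,0,0,-0.04,0,-0.075,1],[0,0,0,-0.02,0,-0.075,1],[0,0,0,-0.005,0,-0.075,1],[0,0,0,0,0,-0.075,1],[0,0,0,0,0,-0.075,1]]'
```

```text
time: 7.08
ee_pos: [0.4286, 0.1997, 0.0251]
tcp_rot: [-150.6, 89.9, -155.6]
wrist_force: [-7.6, -4.2, 10.6]
opening: 0.0165
```

```bash
python3 -m handwheel '[[0,0,0,0,0,0,0],[0,0,0,0,0,0,-1],[0,0,0,0,0,0,-1],[0,0,0,-0.06,0,0,-1],[0,0,0,-0.12,0,0,-1],[0,0,0,-0.18,0,0,-1],[0,0,0,-0.18,0,0,-1]]'
python3 - <<'E'
from h import *
p=bot.camera('scene');save(p,'s1.png')
E
```

```text
time: 7.95
ee_pos: [0.4305, 0.2008, 0.2092]
tcp_rot: [30.0, 89.5, 25.0]
wrist_force: [1.2, 0.9, -1.4]
opening: 0.0857
```

View pics/s1.png

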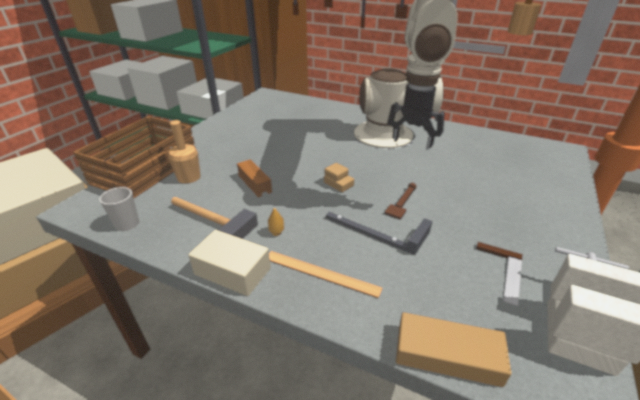

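```bash
python3 -m handwheel '[[85,0,0,-0.25,-0.4875,0.16,-1],[85,0,0,-0.25,-0.4875,0.16,-1],[85,0,0,-0.25,-0.4875,0.16,-1],[85,0,0,-0.25,-0.4875,0.16,-1],[85,0,0,-0.25,-0.4875,0.16,-1],[85,0,0,-0.25,-0.4875,0.16,-1],[85,0,0,-0.25,-0.4875,0.16,-1],[85,0,0,-0.25,-0.4875,0.16,-1],[85,0,0,-0.25,-0.4875,0.16,-1],[85,0,0,-0.25,-0.4875,0.16,-1],[85,0,0,-0.25,-0.4875,0.16,-1],[85,0,0,-0.25,-0.4875,0.16,-1]]'
python3 - <<'E'
from h import *
o=bot.get_obs();p=bot.camera('wrist');save(p,'w3.png');print(o['ee_pos'],o['tcp_rot'],o['q'])
print(Ro.from_euler('xyz',o['tcp_rot'],degrees=True).as_matrix().round(3))
for nm,z in [('block',0),('block_top',.05),('hammer',0),('bob',0),('corbel',0),('mallet',0)]: tip(nm,p,z,o)
np.savez('w3.npz',pos=o['ee_pos'],rot=o['tcp_rot'],T=p['tool_from_camera'])
E
```

```text
time: 9.5
ee_pos: [0.5422, -0.2973, 0.449]
tcp_rot: [63.6, 89.7, -26.4]
wrist_force: [-0.8, -0.2, 1.1]
opening: 0.0855
[ 0.54215174 -0.29727589  0.44899303] [ 63.64031071  89.66486446 -26.3634503 ] [-2.87430897e+01  3.28876238e+01  7.06893451e+01  1.27466875e+02
  1.39149502e-02  6.12607120e+01]
[[ 0.005  1.    -0.   ]
 [-0.003 -0.    -1.   ]
 [-1.     0.005  0.003]]
block 0.91 (313.6, 142.5) [ 0.5256 -0.2691  0.    ]
block_top 0.85 (317.2, 145.8) [ 0.5335 -0.2713  0.05  ]
hammer 0.93 (423.1, 153.2) [ 0.7464 -0.2903  0.    ]
bob 0.76 (414.1, 33.7) [ 0.7087 -0.0766  0.    ]
mallet 0.76 (345.5, 245.5) [ 0.5943 -0.4931  0.    ]
```

View pics/w3.png

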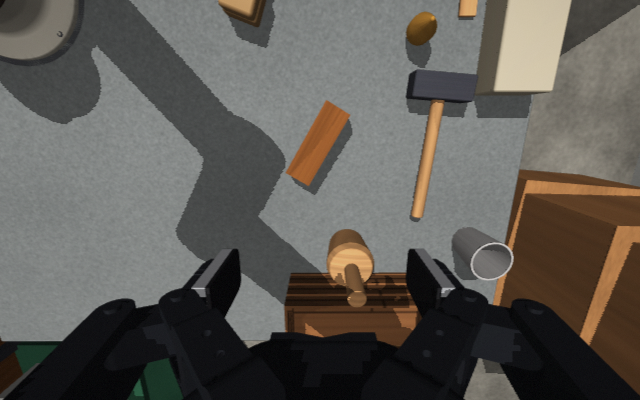

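```bash
python3 - <<'E'
import cv2
i=cv2.imread('pics/w3.png')
cv2.imwrite('pics/w3z.png',cv2.resize(i[90:200,270:370],None,fx=5,fy=5,interpolation=cv2.INTER_CUBIC))
E
```

```text
(no output)
```

View pics/w3z.png

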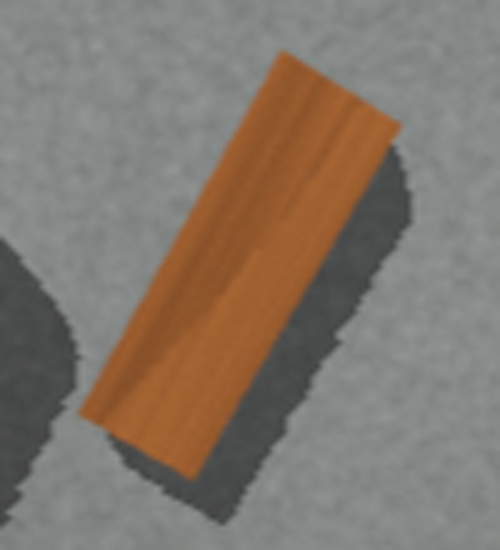

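```bash
python3 - <<'E'
from h import *
d=np.load('w3.npz');P=dict(fx=280.868,fy=280.868,cx=322.956,cy=202.604,tool_from_camera=d['T']);O=dict(ee_pos=d['pos'],tcp_rot=d['rot'])
c=np.array([px2w(P,x/5+269.6,y/5+89.6,.05,O)[:2] for x,y in [(283,52),(401,126),(195,480),(80,412)]])
print(c,c.mean(0));l=(c[0]+c[1]-c[2]-c[3])/2;print(np.linalg.norm(l),np.degrees(np.arctan2(l[1],l[0])),np.linalg.norm(c[0]-c[1]))
E
```

```text
[[ 0.54967698 -0.19263545]
 [ 0.5915804  -0.21729453]
 [ 0.51679918 -0.34563574]
 [ 0.47412572 -0.319543  ]] [ 0.53304557 -0.26877718]
0.1481146340067748 59.50342247716805 0.04862064279451658
```

```bash
python3 -m handwheel '[[30.5,0,0,0.25,-0.006,-0.031,-1],[30.5,0,0,0.25,-0.006,-0.031,-1],[30.5,0,0,0.25,-0.006,-0.031,-1],[30.5,0,0,0.25,-0.006,-0.031,-1],[30.5,0,0,0.25,-0.006,-0.031,-1],[30.5,0,0,0.25,-0.006,-0.031,-1]]'
python3 - <<'E'
from h import *
o=bot.get_obs();p=bot.camera('wrist');save(p,'w4.png');print(o['ee_pos'],o['tcp_rot'],o['q'])
print(Ro.from_euler('xyz',o['tcp_rot'],degrees=True).as_matrix().round(3))
for nm,z in [('block',0),('block_top',.05),('corbel',0),('bob',0)]: tip(nm,p,z,o)
np.savez('w4.npz',pos=o['ee_pos'],rot=o['tcp_rot'],T=p['tool_from_camera'])
E
```

```text
time: 10.6
ee_pos: [0.5338, -0.265, 0.1935]
tcp_rot: [-84.1, 89.7, 155.4]
wrist_force: [-0.4, 0.4, 0.4]
opening: 0.0855
[ 0.53381068 -0.26496141  0.19351992] [-84.10714553  89.69766595 155.447547  ] [-2.63935538e+01  1.08388089e+01  1.02987926e+01  8.97621617e+01
 -9.71326510e-03  9.40517793e+01]
[[-0.005  0.862 -0.507]
 [ 0.002 -0.507 -0.862]
 [-1.    -0.005  0.001]]
block 0.89 (322.8, 187.3) [ 0.5314 -0.2674  0.    ]
block_top 0.79 (327.3, 202.2) [ 0.5337 -0.2727  0.05  ]
corbel 0.86 (95.8, 33.1) [ 0.4155 -0.0163  0.    ]
```

View pics/w4.png

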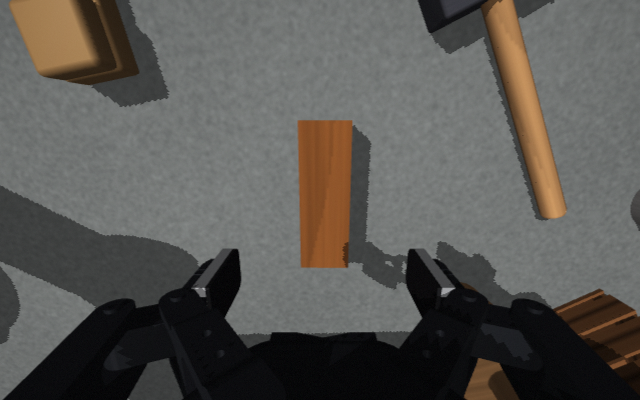

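```bash
python3 - <<'E'
from h import *
d=np.load('w4.npz');P=dict(fx=280.868,fy=280.868,cx=322.956,cy=202.604,tool_from_camera=d['T']);O=dict(ee_pos=d['pos'],tcp_rot=d['rot'])
c=np.array([px2w(P,x,y,.05,O)[:2] for x,y in [(298,120.5),(352.5,120.5),(348.5,267),(301.5,267.5)]])
print(c,c.mean(0));l=(c[0]+c[1]-c[2]-c[3])/2;print(np.linalg.norm(l),np.degrees(np.arctan2(l[1],l[0])),np.linalg.norm(c[0]-c[1]))
d=np.append(c.mean(0),.05)-O['ee_pos'];print(Ro.from_euler('xyz',O['tcp_rot'],degrees=True).as_matrix().T@d)
E
```

```text
[[ 0.54956294 -0.19248181]
 [ 0.59223446 -0.21754379]
 [ 0.51724872 -0.34546352]
 [ 0.47410479 -0.32098674]] [ 0.53328773 -0.26911897]
0.1486497303692853 59.5999260113319 0.04948698683421627
[0.14351131 0.00240915 0.00377152]
```

```bash
python3 -m handwheel '[[0,0,0,0.06,0.0024,0.004,-1],[0,0,0,0.10,0.0024,0.004,-1],[0,0,0,0.10,0.0024,0.004,-1]]'
python3 -c "
from h import *
o=bot.get_obs();R=Ro.from_euler('xyz',o['tcp_rot'],degrees=True).as_matrix();print(o['ee_pos'],R.round(4),np.degrees(np.arctan2(R[1,1],R[0,1])))
d=np.array([.5333,-.2691,.04])-o['ee_pos'];print(R.T@d)"
```

```text
time: 11.22
ee_pos: [0.5373, -0.2721, 0.0985]
tcp_rot: [91.2, 89.8, -29.3]
wrist_force: [-0.3, 0.7, 1.1]
opening: 0.0853
[ 0.53727214 -0.27208875  0.09849446] [[ 3.000e-03  8.615e-01 -5.077e-01]
 [-1.700e-03 -5.077e-01 -8.615e-01]
 [-1.000e+00  3.400e-03 -1.000e-04]] -30.51275962657652
[ 0.05847742 -0.00513777 -0.00055388]
```

```bash
python3 -m handwheel '[[0,0,0,0.04,-0.005,0,-1],[0,0,0,0.0585,-0.005,0,-1],[0,0,0,0.0585,-0.005,0,-1],[0,0,0,0.0585,-0.005,0,1],[0,0,0,0.0585,-0.005,0,1],[0,0,0,0.0585,-0.005,0,1],[0,0,0,0.0585,-0.005,0,1],[0,0,0,0.0585,-0.005,0,1]]' 40
python3 -c "
from h import *
o=bot.get_obs();R=Ro.from_euler('xyz',o['tcp_rot'],degrees=True).as_matrix();print(o['ee_pos'],R.round(4),np.degrees(np.arctan2(R[1,1],R[0,1])))
p=bot.camera('wrist');save(p,'w5.png')
"
```

```text
time: 12.22
ee_pos: [0.5338, -0.2698, 0.0422]
tcp_rot: [92.4, 89.6, -28.1]
wrist_force: [-1.6, 0.3, 6.1]
opening: 0.0497
[ 0.53383468 -0.26976598  0.04218078] [[ 6.200e-03  8.616e-01 -5.075e-01]
 [-3.300e-03 -5.075e-01 -8.616e-01]
 [-1.000e+00  7.100e-03 -3.000e-04]] -30.498504784262952
```

View pics/w5.png

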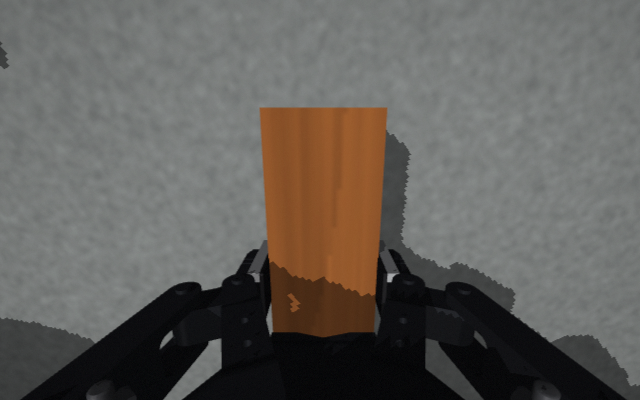

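```bash
cat > to.py <<'E'
import sys
from h import *
Q=[0.5891,0.2730,np.radians(-7.68)]
c,s=np.cos(Q[2]),np.sin(Q[2])
def t2w(x,y): return np.array([Q[0]+c*x-s*y,Q[1]+s*x+c*y])
def w2t(X): d=np.array(X[:2])-Q[:2];return np.array([c*d[0]+s*d[1],-s*d[0]+c*d[1]])
o=bot.get_obs();R=Ro.from_euler('xyz',o['tcp_rot'],degrees=True).as_matrix()
yaw=np.degrees(np.arctan2(R[1,1],R[0,1]))
f=R.T@np.array(o['wrist_force']);Rt=np.array([[c,-s],[s,c]])
print('t',o['time'],'pos',np.round(o['ee_pos'],4),'track',w2t(o['ee_pos']).round(4),'yaw',yaw.round(2),'Ftrack',(Rt.T@np.array(o['wrist_force'][:2])).round(1),'Fz',round(o['wrist_force'][2],1),'open',round(o['opening'],4),'q6',round(o['q'][5],1),'tq',np.round(o['torque'],2))
for a in sys.argv[1:]:
    x,y=map(float,a.split(','));w=t2w(x,y);d=np.append(w,o['ee_pos'][2])-o['ee_pos'];print(a,'world',w.round(4),'tool shift',(R.T@d).round(4))
print('turn to track yaw: a=',(yaw+7.68).round(2))
E
python3 to.py -.008,-.30 -.006,-.2 -.006,-.12
```

```text
t 12.275 pos [ 0.5339 -0.2698  0.0422] track [ 0.0178 -0.5453] yaw -30.5 Ftrack [-1.1  0.7] Fz 5.4 open 0.0496 q6 93.7 tq [ 0.29  0.51 -0.02]
-.008,-.30 world [ 0.5411 -0.0232] tool shift [-0.0008 -0.1189 -0.2161]
-.006,-.2 world [0.5564 0.0756] tool shift [-0.001  -0.1558 -0.309 ]
-.006,-.12 world [0.5671 0.1549] tool shift [-0.0012 -0.1869 -0.3828]
turn to track yaw: a= -22.82
```

```bash
python3 -m handwheel '[[-2,0,0,0.001,-0.0095,-0.018,1],[-4,0,0,0.001,-0.0198,-0.036,1],[-6,0,0,0.001,-0.0297,-0.054,1],[-8,0,0,0.001,-0.0396,-0.072,1],[-10,0,0,0.001,-0.0495,-0.09,1],[-12,0,0,0.001,-0.0594,-0.108,1],[-14,0,0,0.001,-0.0693,-0.126,1],[-16,0,0,0.001,-0.0792,-0.144,1],[-18,0,0,0.001,-0.0891,-0.162,1],[-20,0,0,0.001,-0.099,-0.18,1],[-22,0,0,0.001,-0.109,-0.198,1],[-22.8,0,0,0.001,-0.119,-0.216,1],[-22.8,0,0,0.001,-0.119,-0.216,1]]'
python3 to.py -.007,-.24 -.005,-.18 -.005,-.11
python3 - <<'E'
from h import *
p=bot.camera('scene');save(p,'s2.png');i=p['frame'][90:290,200:480,::-1];cv2.imwrite('pics/s2z.png',cv2.resize(i,None,fx=2.8,fy=2.8))
E
```

```text
time: 13.9
ee_pos: [0.5425, -0.0221, 0.0422]
tcp_rot: [84.8, 89.4, -12.8]
wrist_force: [-0.0, 2.6, 13.5]
opening: 0.0494
t 13.9 pos [ 0.5425 -0.0221  0.0422] track [-0.0067 -0.2987] yaw -7.62 Ftrack [-0.4  2.6] Fz 13.5 open 0.0494 q6 95.3 tq [0.8  0.28 0.08]
-.007,-.24 world [0.5501 0.0361] tool shift [-0.0001 -0.0002 -0.0587]
-.005,-.18 world [0.5601 0.0953] tool shift [-1.000e-04  1.900e-03 -1.187e-01]
-.005,-.11 world [0.5694 0.1647] tool shift [-0.0002  0.0019 -0.1887]
turn to track yaw: a= 0.06
```

View pics/s2z.png

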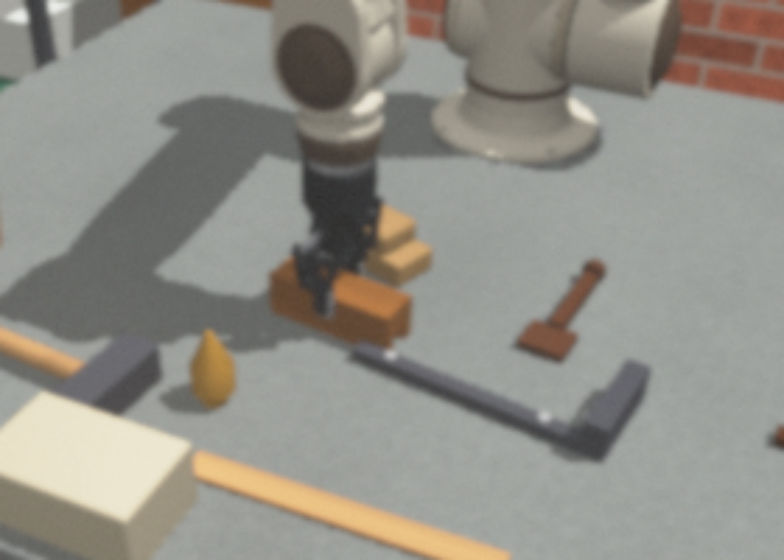

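```bash
python3 -m handwheel '[[0,0,0,0,0,-0.02,1],[0,0,0,0,0,-0.04,1],[0,0,0,0,0,-0.06,1],[0,0,0,0,0.001,-0.08,1],[0,0,0,0,0.002,-0.10,1],[0,0,0,0,0.002,-0.12,1],[0,0,0,0,0.002,-0.14,1],[0,0,0,0,0.002,-0.16,1],[0,0,0,0,0.002,-0.18,1],[0,0,0,0,0.002,-0.19,1],[0,0,0,0,0.002,-0.19,1]]'
python3 to.py -.005,-.08
python3 - <<'E'
from h import *
o=bot.get_obs();p=bot.camera('wrist');save(p,'w6.png');i=p['frame'][:,:,::-1];cv2.imwrite('pics/w6z.png',i)
E
```

```text
time: 15.32
ee_pos: [0.5698, 0.1652, 0.0422]
tcp_rot: [83.2, 89.4, -14.5]
wrist_force: [0.4, -4.2, 15.7]
opening: 0.0494
t 15.325 pos [0.5698 0.1652 0.0422] track [-0.0047 -0.1094] yaw -7.7 Ftrack [ 0.9 -4.1] Fz 15.7 open 0.0494 q6 114.0 tq [-0.62  0.46  0.06]
-.005,-.08 world [0.5735 0.1944] tool shift [-0.     -0.0003 -0.0294]
turn to track yaw: a= -0.02
```

View pics/w6z.png

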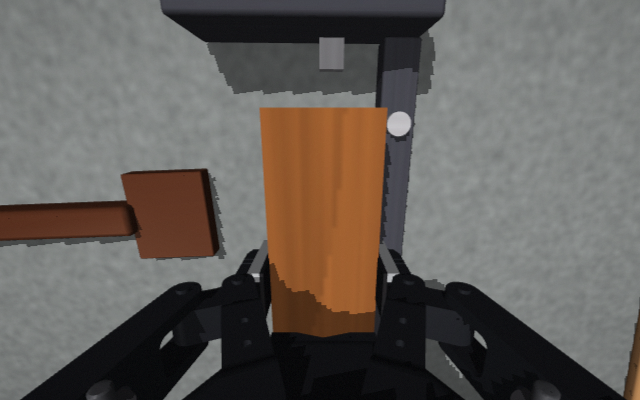

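```bash
python3 -m handwheel '[[0,0,0,0,0.002,0,1],[0,0,0,0,0.0035,0,1],[0,0,0,0,0.0035,0,1]]'; python3 to.py | head -1
python3 -m handwheel '[[0,0,0,0,0.001,0,1],[0,0,0,0,0.001,0,1]]'; python3 to.py|head -1;python3 -m handwheel '[[0,0,0,0,0.001,0,1],[0,0,0,0,0.001,0,1]]'; python3 to.py
```

```text
time: 15.75
ee_pos: [0.5705, 0.1651, 0.0422]
tcp_rot: [85.8, 89.7, -11.9]
wrist_force: [-17.1, -0.7, 24.1]
opening: 0.0495
t 15.75 pos [0.5705 0.1651 0.0422] track [-0.004  -0.1094] yaw -7.67 Ftrack [-16.9  -2.9] Fz 24.1 open 0.0495 q6 113.9 tq [-0.11  3.4  -0.01]
time: 16.0
ee_pos: [0.5714, 0.165, 0.0422]
tcp_rot: [87.1, 89.7, -10.6]
wrist_force: [-17.2, -0.7, 24.0]
opening: 0.0496
t 16.0 pos [0.5714 0.165  0.0422] track [-0.0031 -0.1093] yaw -7.66 Ftrack [-17.  -3.] Fz 24.0 open 0.0496 q6 113.8 tq [-0.    3.36 -0.03]
time: 16.25
ee_pos: [0.5724, 0.165, 0.0422]
tcp_rot: [89.1, 89.7, -8.6]
wrist_force: [-16.9, 0.7, 24.4]
opening: 0.0494
t 16.25 pos [0.5724 0.165  0.0422] track [-0.0021 -0.1093] yaw -7.66 Ftrack [-16.8  -1.5] Fz 24.4 open 0.0494 q6 113.8 tq [0.07 3.37 0.  ]
turn to track yaw: a= 0.02
```

```bash
python3 -m handwheel '[[0,0,0,-0.001,0,0,1],[0,0,0,-0.001,0,0,1]]'; python3 to.py | head -1
python3 -m handwheel '[[0,0,0,0,0.001,0,1],[0,0,0,0,0.001,0,1]]'; python3 to.py|head -1;python3 -m handwheel '[[0,0,0,0,0.001,0,1],[0,0,0,0,0.001,0,1]]'; python3 to.py
```

```text
time: 16.5
ee_pos: [0.5727, 0.165, 0.0422]
tcp_rot: [86.5, 89.7, -11.2]
wrist_force: [-10.8, 0.1, 16.7]
opening: 0.0492
t 16.5 pos [0.5727 0.165  0.0422] track [-0.0018 -0.1093] yaw -7.66 Ftrack [-10.8  -1.3] Fz 16.7 open 0.0492 q6 113.8 tq [0.25 2.25 0.02]
time: 16.75
ee_pos: [0.5732, 0.1649, 0.0422]
tcp_rot: [86.4, 89.8, -11.2]
wrist_force: [-15.8, 1.5, 16.3]
opening: 0.0492
t 16.75 pos [0.5732 0.1649 0.0422] track [-0.0013 -0.1092] yaw -7.66 Ftrack [-15.9  -0.6] Fz 16.3 open 0.0492 q6 113.7 tq [ 0.33  2.85 -0.02]
time: 17.0
ee_pos: [0.5734, 0.1649, 0.0422]
tcp_rot: [84.5, 89.9, -13.1]
wrist_force: [-19.6, 3.0, 21.2]
opening: 0.0495
t 17.0 pos [0.5734 0.1649 0.0422] track [-0.0012 -0.1092] yaw -7.66 Ftrack [-19.8   0.3] Fz 21.2 open 0.0495 q6 113.7 tq [ 0.44  3.94 -0.25]
turn to track yaw: a= 0.02
```

```bash
python3 -m handwheel '[[0,0,0,0,0,-0.005,1],[0,0,0,0,0,-0.01,1],[0,0,0,0,0,-0.014,1],[0,0,0,0,0,-0.014,1]]'; python3 to.py | head -1
python3 -m handwheel '[[0,0,0,0,0,-0.002,1],[0,0,0,0,0,-0.004,1],[0,0,0,0,0,-0.004,1]]'; python3 to.py|head -1;python3 -m handwheel '[[0,0,0,0,0,-0.002,1],[0,0,0,0,0,-0.004,1],[0,0,0,0,0,-0.004,1]]'; python3 to.py
```

```text
time: 17.5
ee_pos: [0.575, 0.1746, 0.0421]
tcp_rot: [15.9, 89.5, -81.9]
wrist_force: [-22.2, -22.0, 25.1]
opening: 0.0493
t 17.5 pos [0.575  0.1746 0.0421] track [-0.0008 -0.0994] yaw -7.82 Ftrack [-19.1 -24.8] Fz 25.1 open 0.0493 q6 114.9 tq [-3.73  4.02 -0.01]
time: 17.88
ee_pos: [0.5756, 0.1782, 0.0421]
tcp_rot: [15.5, 89.5, -82.4]
wrist_force: [-21.1, -24.0, 25.0]
opening: 0.0494
t 17.875 pos [0.5756 0.1782 0.0421] track [-0.0008 -0.0958] yaw -7.83 Ftrack [-17.7 -26.6] Fz 25.0 open 0.0494 q6 115.3 tq [-4.06  3.99  0.  ]
time: 18.25
ee_pos: [0.5761, 0.1822, 0.0422]
tcp_rot: [15.9, 89.5, -81.9]
wrist_force: [-21.0, -23.5, 25.1]
opening: 0.0491
t 18.25 pos [0.5761 0.1822 0.0422] track [-0.0007 -0.0917] yaw -7.83 Ftrack [-17.7 -26.1] Fz 25.1 open 0.0491 q6 115.6 tq [-4.12  3.98 -0.01]
turn to track yaw: a= -0.15
```

```bash
python3 -m handwheel '[[0,0,0,0,0,-0.002,1],[0,0,0,0,0,-0.003,1],[0,0,0,0,0,-0.003,1]]'; python3 to.py|head -1;python3 -m handwheel '[[0,0,0,0,0,-0.002,1],[0,0,0,0,0,-0.002,1]]'; python3 to.py|head -1;python3 -m handwheel '[[0,0,0,0,0,-0.002,1],[0,0,0,0,0,-0.002,1]]'; python3 to.py
```

```text
time: 18.62
ee_pos: [0.5765, 0.1851, 0.0421]
tcp_rot: [15.8, 89.5, -82.0]
wrist_force: [-20.5, -24.0, 25.9]
opening: 0.0492
t 18.625 pos [0.5765 0.1851 0.0421] track [-0.0007 -0.0888] yaw -7.84 Ftrack [-17.1 -26.5] Fz 25.9 open 0.0492 q6 115.9 tq [-4.14  3.97  0.03]
time: 18.88
ee_pos: [0.5768, 0.1871, 0.0421]
tcp_rot: [16.3, 89.5, -81.6]
wrist_force: [-21.2, -23.0, 25.8]
opening: 0.0494
t 18.875 pos [0.5768 0.1871 0.0421] track [-0.0007 -0.0868] yaw -7.83 Ftrack [-17.9 -25.6] Fz 25.8 open 0.0494 q6 116.0 tq [-4.04  3.98  0.01]
time: 19.12
ee_pos: [0.5771, 0.1891, 0.0421]
tcp_rot: [16.4, 89.5, -81.5]
wrist_force: [-21.3, -23.5, 25.8]
opening: 0.0492
t 19.125 pos [0.5771 0.1891 0.0421] track [-0.0007 -0.0848] yaw -7.84 Ftrack [-17.9 -26.1] Fz 25.8 open 0.0492 q6 116.2 tq [-4.08  3.89  0.03]
turn to track yaw: a= -0.16
```

```bash
python3 - <<'E'
from h import *
o=bot.get_obs();p=bot.camera('wrist');save(p,'w7.png')
E
```

```text
(no output)
```

View pics/w7.png

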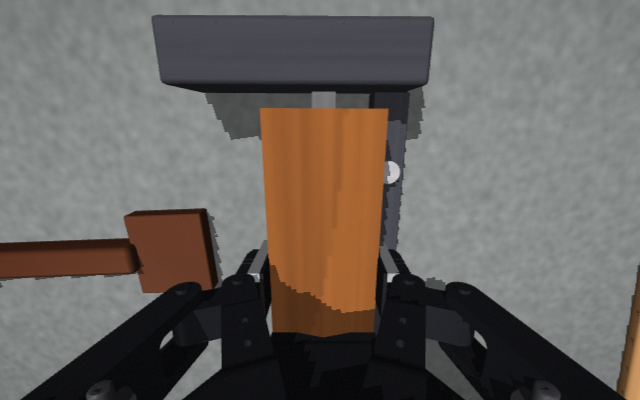

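```bash
python3 -m handwheel '[[0,0,0,0,0,-0.002,1],[0,0,0,0,0,-0.003,1],[0,0,0,0,0,-0.003,1]]'; python3 to.py|head -1;python3 -m handwheel '[[0,0,0,0,0,-0.002,1],[0,0,0,0,0,-0.004,1],[0,0,0,0,0,-0.004,1]]'; python3 to.py|head -1
```

```text
time: 19.55
ee_pos: [0.5775, 0.192, 0.0421]
tcp_rot: [16.4, 89.5, -81.4]
wrist_force: [-20.9, -24.1, 25.1]
opening: 0.0494
t 19.55 pos [0.5775 0.192  0.0421] track [-0.0007 -0.0818] yaw -7.84 Ftrack [-17.4 -26.7] Fz 25.1 open 0.0494 q6 116.5 tq [-4.17  3.92 -0.  ]
time: 19.92
ee_pos: [0.5781, 0.1961, 0.0421]
tcp_rot: [17.2, 89.5, -80.6]
wrist_force: [-21.2, -22.7, 26.0]
opening: 0.0495
t 19.925 pos [0.5781 0.1961 0.0421] track [-0.0006 -0.0777] yaw -7.83 Ftrack [-18.  -25.3] Fz 26.0 open 0.0495 q6 116.8 tq [-3.98  3.89 -0.01]
```

The block has gone well past the 14 mm-short point, so the pocket end is leading. Now I'll ease it up to the stop.

```bash
python3 -m handwheel '[[0,0,0,0,0,-0.002,1],[0,0,0,0,0,-0.002,1]]'; python3 to.py|head -1;python3 -m handwheel '[[0,0,0,0,0,-0.0015,1],[0,0,0,0,0,-0.0015,1]]'; python3 to.py|head -1
python3 -m handwheel '[[0,0,0,0,0,-0.001,1],[0,0,0,0,0,-0.001,1]]'; python3 to.py|head -1
```

```text
time: 20.18
ee_pos: [0.5784, 0.1981, 0.0421]
tcp_rot: [17.3, 89.5, -80.6]
wrist_force: [-20.6, -23.2, 26.2]
opening: 0.0493
t 20.175 pos [0.5784 0.1981 0.0421] track [-0.0006 -0.0757] yaw -7.83 Ftrack [-17.3 -25.8] Fz 26.2 open 0.0493 q6 117.0 tq [-4.03  3.84  0.01]
time: 20.42
ee_pos: [0.5784, 0.1985, 0.0421]
tcp_rot: [13.5, 89.4, -84.4]
wrist_force: [-21.2, -29.4, 25.7]
opening: 0.0491
t 20.425 pos [0.5784 0.1985 0.0421] track [-0.0006 -0.0753] yaw -7.89 Ftrack [-17.1 -32. ] Fz 25.7 open 0.0491 q6 117.1 tq [-5.16  4.02 -0.18]
time: 20.68
ee_pos: [0.5784, 0.1987, 0.042]
tcp_rot: [11.3, 89.3, -86.6]
wrist_force: [-21.9, -33.3, 27.8]
opening: 0.0492
t 20.675 pos [0.5784 0.1987 0.042 ] track [-0.0006 -0.0751] yaw -7.9 Ftrack [-17.2 -35.9] Fz 27.8 open 0.0492 q6 117.2 tq [-5.97  4.18  0.11]
```

```bash
python3 -m handwheel '[[0,0,0,0,0.001,-0.001,1],[0,0,0,0,0.0015,-0.001,1],[0,0,0,0,0.0015,-0.001,1]]'; python3 to.py|head -1
python3 - <<'E'
from h import *
p=bot.camera('wrist');save(p,'w8.png');p=bot.camera('side');i=p['frame'][220:340,220:380,::-1];cv2.imwrite('pics/d8.png',cv2.resize(i,None,fx=4.5,fy=4.5,interpolation=cv2.INTER_CUBIC))
E
```

```text
time: 21.05
ee_pos: [0.5785, 0.1989, 0.0419]
tcp_rot: [-2.2, 89.2, -100.1]
wrist_force: [-29.5, -34.3, 32.0]
opening: 0.049
t 21.05 pos [0.5785 0.1989 0.0419] track [-0.0006 -0.0749] yaw -7.89 Ftrack [-24.7 -38. ] Fz 32.0 open 0.049 q6 117.2 tq [-6.57  5.67  0.27]
```

View pics/w8.png

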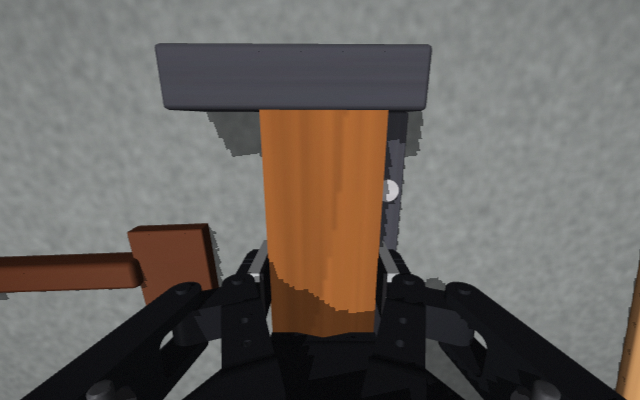

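View pics/d8.png

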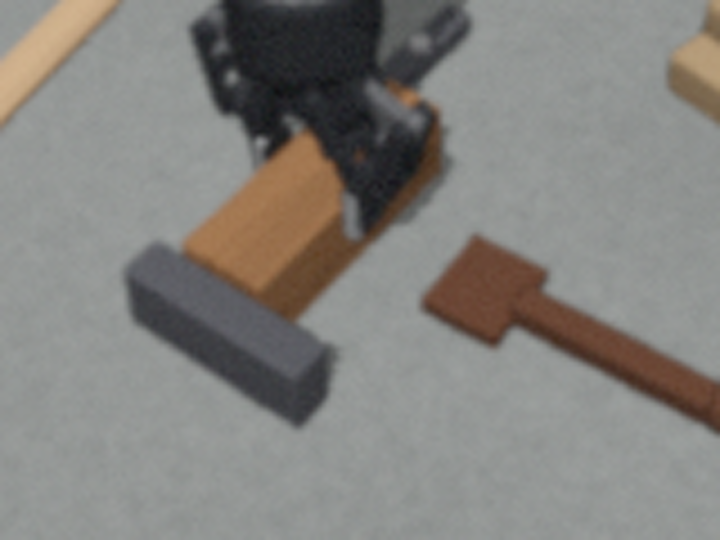

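```bash
python3 -m handwheel '[[0,0,0,-0.001,-0.0015,0.0015,1],[0,0,0,-0.001,-0.0015,0.0015,1],[0,0,0,-0.001,-0.0015,0.0015,0],[0,0,0,-0.001,-0.0015,0.0015,-0.5],[0,0,0,-0.001,-0.0015,0.0015,-0.5],[0,0,0,-0.001,-0.0015,0.0015,-0.5]]'; python3 to.py|head -1
```

```text
time: 21.9
ee_pos: [0.5808, 0.204, 0.0408]
tcp_rot: [75.1, 89.7, -22.6]
wrist_force: [-0.4, -0.6, -0.2]
opening: 0.0644
t 21.9 pos [0.5808 0.204  0.0408] track [ 0.001  -0.0695] yaw -7.68 Ftrack [-0.3 -0.6] Fz -0.2 open 0.0644 q6 117.1 tq [ 0.03 -0.02 -0.05]
```

```bash
python3 -m handwheel '[[0,0,0,-0.03,0,0,-0.5],[0,0,0,-0.08,0,0,-0.5],[0,0,0,-0.14,0,0.03,-1],[0,0,0,-0.20,0,0.06,-1],[0,0,0,-0.20,0,0.06,-1],[0,0,0,-0.20,0,0.06,-1]]'
python3 - <<'E'
from h import *
o=bot.get_obs();p=bot.camera('wrist');save(p,'w9.png');i=p['frame'][60:260,230:430,::-1];cv2.imwrite('pics/w9z.png',cv2.resize(i,None,fx=3,fy=3,interpolation=cv2.INTER_CUBIC))
np.savez('w9.npz',pos=o['ee_pos'],rot=o['tcp_rot'],T=p['tool_from_camera'])
tip('block_top',p,.05,o);tip('block',p,0,o);tip('track',p,0,o)
p=bot.camera('scene');save(p,'s9.png')
E
```

```text
time: 22.65
ee_pos: [0.572, 0.1448, 0.2408]
tcp_rot: [77.0, 89.7, -20.7]
wrist_force: [-0.0, 0.2, -1.5]
opening: 0.0854
block_top 0.98 (323.3, 136.8) [0.5806 0.1975 0.05  ]
block 0.91 (321.3, 136.0) [0.5781 0.1962 0.    ]
track 0.84 (320.6, 70.3) [0.5876 0.2714 0.    ]
```

View pics/w9.png

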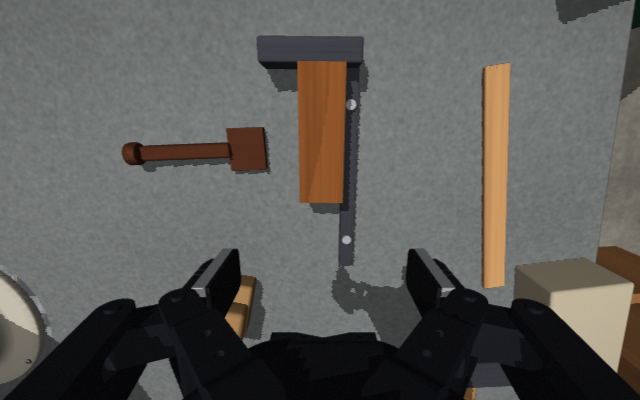

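View pics/w9z.png

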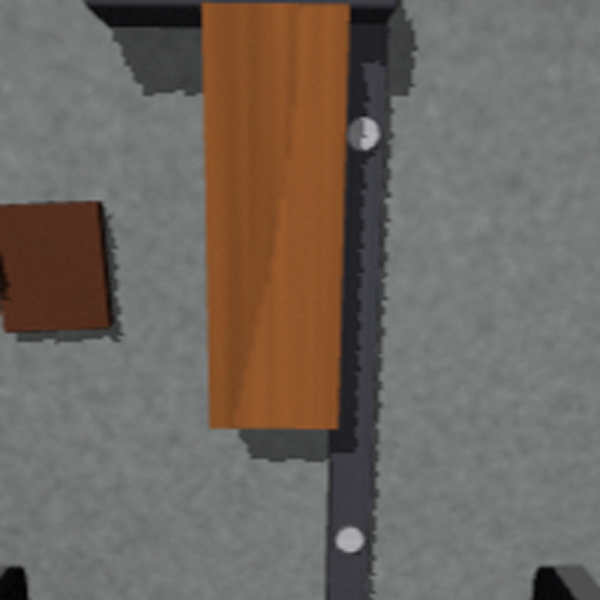

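View pics/s9.png

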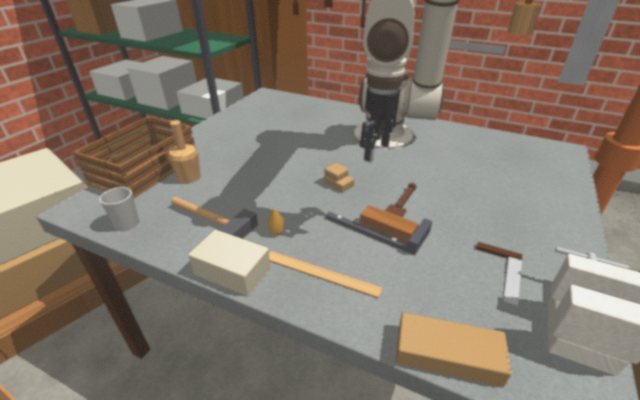

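```bash
python3 - <<'E'
from h import *
d=np.load('w9.npz');P=dict(fx=280.868,fy=280.868,cx=322.956,cy=202.604,tool_from_camera=d['T']);O=dict(ee_pos=d['pos'],tcp_rot=d['rot'])
F=lambda x,y,z:px2w(P,x/3+229.7,y/3+59.7,z,O)[:2]
c=np.array([F(x,y,.05) for x,y in [(203,2),(349,2),(338,429),(210,428)]]);m=c.mean(0)
l=(c[0]+c[1]-c[2]-c[3])/2;print('block',m,np.linalg.norm(l),np.degrees(np.arctan2(l[1],l[0]))-90)
a=F(327,600,.016);b=F(388,100,.016);b2=F(373,600,.016)
e=b-b2;print('fence yaw',np.degrees(np.arctan2(e[1],e[0]))-90)
n=np.array([e[1],-e[0]])/np.linalg.norm(e)
print('fence thick',(b2-a)@n,'block centre to inner face',(a-m)@n,'outer',(b2-m)@n, 'right top corners to inner', (a-c[1])@n,(a-c[2])@n)
E
```

```text
block [0.57853447 0.19832137] 0.1497291254861411 -8.063532147198032
fence yaw -7.482481113075266
fence thick 0.020982354950894063 block centre to inner face 0.022829086390240005 outer 0.043811441341134065 right top corners to inner -0.002541954292100642 -0.0011591630644635458
```

```bash
python3 -c "
from workcell import bot
bot.job_done();print(bot.get_obs()['time'])"
```

```text
the job is handed in; nothing more can be done
the job is handed in; nothing more can be done
```

The job is handed in, at about 23 s of the 72 s allowed.

- **Bolster:** I gripped it by the shank, lifted it clear and laid it 75 mm towards the robot on the open side. By my measurements its cutting edge is about 45 mm clear of the strip. The last pictures show it still lying there.
- **Block:** I gripped it across its width and slid it along the slab and then the fence, without lifting it. It went past the 14 mm-short point with no extra resistance, so the pocket end was already leading and I did not need to turn it.
- **Fully home:** the block stopped with the gripper centre at y = -75 mm in the track's frame, as expected. Pushing further raised the force along the track from 26 to 38 N with almost no movement. The wrist picture shows no gap at the stop.
- **Snug to the fence:** a steady 17–25 N sideways reaction held while it slid along the fence. After release, the last picture put the block's centre at (0.5785, 0.1983), against (0.579, 0.199) expected.
- **Checks that disagreed slightly:** in that picture the block and fence directions differed by about 0.6°. The distance to the fence came out between 2 mm closer and 1 mm farther than nominal. Both are within what I could read from the pixels.
- **Everything else:** I made no contact with the other items, and they look unmoved in the last scene picture.

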